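# Show where the chainring bolt is missing and where its spare is

### The arm

A 6-joint arm with a two-finger parallel gripper is mounted at the origin on the work surface. World frame = base frame: x ahead of the robot, y to its left, z up, the work surface at z = 0. Lengths are in mm, angles in degrees, forces in N, time in s.
With the tool pointing down it reaches from about 350 to 850 mm from the base axis. Payload 8.1 kg.
Tool frame: the origin (TCP) lies between the finger pads; the fingertips stand 22 mm ahead of it and the grasp point (between the pads) lies 3 mm ahead of it; z points along the fingers, y is the direction in which the jaws open and shut (so a half turn about z gives the same grasp; the last joint's range is limited). The gripper opens to 85 mm and grips with 20 to 120 N. Pads are 22 mm wide; open, the fingers measure 114 mm over their backs; the gripper's body (76 mm by 85 mm) begins 54 mm behind the grasp point. The pads swing forward as they close: fully open they stand 13 mm farther back than shut.
Start: joints at [-71.872, 7.471, 85.268, -0, 87.261, -4.893], TCP at [234.665, -552.212, 253.292] pointing down, gripper open.
Joint ranges: [-169.43, 169.43], [-51.17, 129.36], [1.28, 143.12], [-76.62, 256.62], [0, 156.53], [-152.29, 152.29]. Speed limits (degrees/s): [136.94, 136.94, 159.86, 180, 180, 180].

### API

Orientations are given as [roll, pitch, yaw] about the fixed x, y, z axes, in that order (R = Rz(yaw) Ry(pitch) Rx(roll)).
In Python, from bench import r gives the robot as it stands.
- The arm moves only by the tool drive_tool, never from a script. Its argument "moves" is a list of rows, each a list of 2 entries, a list of its own where there are three numbers: the shift along the world's x, y, z in mm, then the turn about the world's z in degrees. A call has exactly 8 rows; each row is the pose to reach, as a shift and turn from the pose commanded when the call began; what a row does not reach only later rows make up. A row lasts 1/12 s, in which the tool goes at most 41.7 mm and 7.16 degrees, less where a joint would pass 70% of its speed; a pose out of reach is approached as far as the arm can. A call with a gripper value outside its range is refused whole. "fingers" is the finger opening in mm, from 0 to 85.4, set as the call begins (left out, the last holds). The fingers move at their own pace and stop on an object; "squeeze" is the grip in N (left out, the last holds). Time passes only in rows, so rows that repeat a pose let the fingers close, or fill a call up. It gives the time, the measured TCP pose, the force and the opening at its end, in the units of the state.
- r.sense(): the state, without advancing time (a new reading comes with each control period).
- r.snapshot(name): name is "scene" or "top" or "wrist"; returns a dict with "pixels" (384x512x3 uint8, red, green, blue), "camera_matrix" (3x3 intrinsics, pixels), "xyz" and "orientation" of the camera in the world. Camera axes: x right, y down, z forward; pixel columns grow to the right and rows downward; lengths in mm; the calibration is good to about 2 mm. A picture is of the moment at which its call begins. There is no depth.
- r.hand_in(): hands the job in, once; it reports no verdict.
The state is a dict: "time": time; "joint_pos": joint angles; "qd": joint speeds; "joint_efforts": joint torques, N m; "tool_pos": TCP position; "tcp_rot": TCP orientation; "ft_force": force on the tool from outside, world axes, zero at the start; "wrist_torque": the same for the moment, N m; "finger_gap": finger opening in mm.
Only numpy, scipy, OpenCV 4.12 (cv2) and the standard library are available. Lean on these libraries where they do the work, as an engineer would, in place of code of your own. Each camera call takes 0.05 s, during which the arm holds its last target.

### The job

The black chainring on the bench has lost one of its five red bolts: show the mechanic. Point straight down at its empty bolt hole with the fingertips 1 to 4 cm above it and stay there for two seconds, then point in the same way at the middle of the dish that holds the spare red bolts, fingertips 1 to 4 cm above its rim, and finish while still pointing there. Touch and move nothing.

Things in the scene. Friction and masses are not known exactly. Their poses are not given: they have to be found in the camera images.
- empty_hole (a point): Centre of the empty bolt hole (11 mm wide, bench visible through it) at its upper edge, 8 mm above the bench. It is at the end of one of the five arms of the black chainring's spider. The black chainring lies flat, 179 mm over its teeth, at most 11 mm high. Its five bolt places lie evenly on a circle of 130 mm diameter (76 mm apart): four hold red bolts (16 mm heads), this one is empty. This point's x axis points outward from the chainring's centre, z up.
- silver_ring: A second chainring, aluminium, lying flat, 155 mm over its teeth, 11 mm high, with all five of its blue bolts: a bystander, on the other side of the dishes. Origin at its centre on the bench, z up.
- red_dish_mouth (a point): Centre of the mouth, level with the rim, of a round bright-steel parts dish (80 mm across the rim, 22 mm high, standing on the bench) that holds two loose red chainring bolts. The bolts stand lower than the rim. The three dishes look alike but for their bolts' colour, stand in a row leading away from the robot between the two chainrings, at least 90 mm centre to centre, in any order.
- gold_dish_mouth (a point): Centre of the mouth, level with the rim, of a round bright-steel parts dish (80 mm across the rim, 22 mm high, standing on the bench) that holds two loose yellow chainring bolts. The bolts stand lower than the rim. The three dishes look alike but for their bolts' colour, stand in a row leading away from the robot between the two chainrings, at least 90 mm centre to centre, in any order. A bystander.
- blue_dish_mouth (a point): Centre of the mouth, level with the rim, of a round bright-steel parts dish (80 mm across the rim, 22 mm high, standing on the bench) that holds two loose blue chainring bolts. The bolts stand lower than the rim. The three dishes look alike but for their bolts' colour, stand in a row leading away from the robot between the two chainrings, at least 90 mm centre to centre, in any order. A bystander.
- tape_top (a point): Centre of the upper face of a black roll of tape lying flat beside the farthest dish, 90 mm across, 20 mm high: a bystander.
Things that resemble listed ones, but are neither listed nor needed, are in the scene too. What is shaped like the part that bears empty_hole but pink is not meant.

How it is judged (in metres and radians):
On the way, in this order (a step that is already met when the one before it is completed fails the run):
1. point straight down at the empty bolt hole for two seconds, without contact (horizontal distance between the grasp point and empty_hole below 0.02 m and z of the grasp point in the frame of empty_hole between 0.02 and 0.075 m and (angle between the grasp point's own z axis and vertical below 0.4 rad or angle between the grasp point's own z axis and vertical above 2.74 rad)), for 1.7 s.
2. then point straight down at the dish of red bolts (horizontal distance between the grasp point and red_dish_mouth below 0.025 m and z of the grasp point in the frame of red_dish_mouth between 0.02 and 0.075 m and (angle between the grasp point's own z axis and vertical below 0.4 rad or angle between the grasp point's own z axis and vertical above 2.74 rad)), for 0.3 s.
At the end, for the whole second after the job is handed in: The fingers point straight down (within 0.4 rad) over the dish of red bolts: the point between the fingertips within 25 mm of the dish's centre seen from above (20 mm for the hole before), the tips about 1 to 55 mm above the rim; every chainring, dish and the tape is within 6 mm of where it stood (all of step 2 and distance of each of empty_hole, silver_ring, red_dish_mouth, gold_dish_mouth, blue_dish_mouth, tape_top from where it was at the start of the episode below 0.006 m); the robot touches nothing.
It fails at once if the robot touches something (contact force between any of the fingers, the arm and anything else above 0.5 N).
It fails at once if a chainring, a dish or the tape is moved or lifted (distance of any of empty_hole, silver_ring, red_dish_mouth, gold_dish_mouth, blue_dish_mouth, tape_top from where it was at the start of the episode above 0.01 m).
It also fails if it takes over 37 s, if anything falls off the work surface, if the arm or the gripper's body presses on something with over 40 N, if the wrist force passes 120 N, or if a joint passes its speed limit or range.

## Working session

There is one attempt and no reset: what is moved stays moved. The work goes in short steps, Python scripts to look and compute and a tool call to move; the robot and the scene stay as the last step left them, time stands still between calls to the robot, and variables do not carry over. Pictures are saved under pics/ and viewed, and the job is handed in when it is done.

Besides the shell and the picture viewer there is one more tool, called as name([rows], argument=value, ...), one row to a line, values as JSON. drive_tool: Moves the arm, as the interface text tells. Its arguments: {"type":"object","properties":{"moves":{"type":"array","items":{"type":"array"}},"fingers":{"type":"number"},"squeeze":{"type":"number"}},"required":["moves"]}

```bash
mkdir -p pics; python3 - <<'E'
from bench import r
import cv2,pickle
s=r.sense();print(s['time'],s['tool_pos'],s['tcp_rot'],s['finger_gap'])
d={}
for n in("scene","top","wrist"):
    p=r.snapshot(n);d[n]=p
    cv2.imwrite(f"pics/{n}0.png",p["pixels"][:,:,::-1]);print(n,p["xyz"],p["orientation"],p["camera_matrix"])
pickle.dump(d,open("d0.pkl","wb"))
E
```

```text
0.0 [ 234.49677675 -551.73474942  252.23465664] [-1.79894824e+02 -7.26721421e-03  2.30218620e+01] 85.51130750060452
scene [ 991.05896608  604.04099531 1005.52878681] [-143.9769325    -0.56450784  145.97195755] [[492.48111015   0.         255.62100122]
 [  0.         492.48111015 182.61503489]
 [  0.           0.           1.        ]]
top [470.48882989  30.89288023 944.81378352] [-171.57501576   -1.52859262  -88.94892272] [[422.32789601   0.         258.19170234]
 [  0.         422.32789601 182.57412932]
 [  0.           0.           1.        ]]
wrist [ 301.69817342 -523.62642278  373.05097899] [ 1.63245152e+02  1.24436771e-01 -6.69795707e+01] [[342.24191975   0.         252.10127492]
 [  0.         342.24191975 189.42049342]
 [  0.           0.           1.        ]]
```

View pics/top0.png

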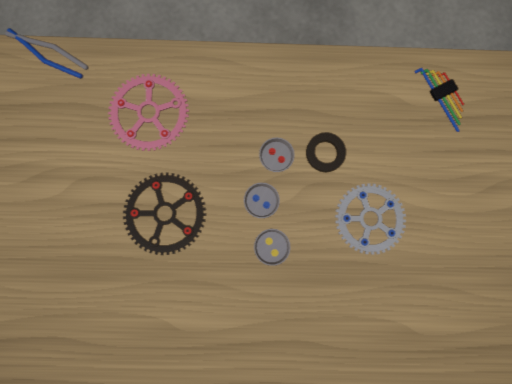

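View pics/scene0.png

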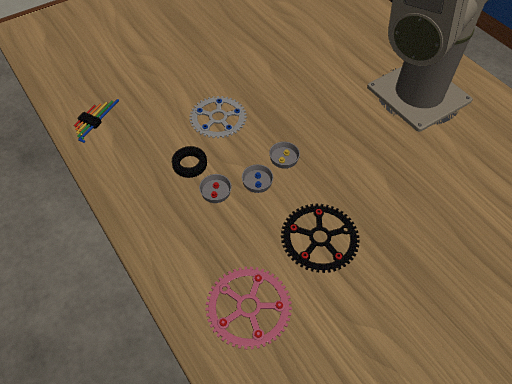

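View pics/wrist0.png

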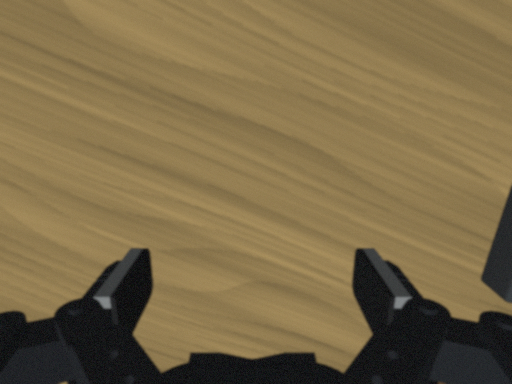

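The top view shows the black chainring at about (165,213), with its empty hole near (155,241). The red dish is at about (277,155), the tape at (326,152), and the pink decoy ring at (148,112). Next I measure these in both views.

```bash
cat > h.py <<'E'
import numpy as np,cv2
from scipy.spatial.transform import Rotation as R
def ray(p,uv,z):
    d=R.from_euler('xyz',p["orientation"],degrees=True).as_matrix()@np.linalg.inv(p["camera_matrix"])@[uv[0],uv[1],1]
    c=np.array(p["xyz"]);return (c+d*(z-c[2])/d[2])
def pix(p,X):
    q=p["camera_matrix"]@R.from_euler('xyz',p["orientation"],degrees=True).as_matrix().T@(np.array(X)-p["xyz"]);return q[:2]/q[2]
E
python3 - <<'E'
from h import *
import pickle
d=pickle.load(open("d0.pkl","rb"))
for n,roi,zb in(("top",(120,168,90,90),9),("scene",(276,198,90,80),9)):
    p=d[n];im=p["pixels"];hsv=cv2.cvtColor(im,cv2.COLOR_RGB2HSV)
    red=((hsv[...,1]>150)&(hsv[...,2]>90)&((hsv[...,0]<6)|(hsv[...,0]>172))).astype(np.uint8)
    k,_,st,ce=cv2.connectedComponentsWithStats(red)
    print(n)
    pts=[]
    for i in range(1,k):
        if st[i,4]<5: continue
        u=ce[i];inr=roi[0]<u[0]<roi[0]+roi[2] and roi[1]<u[1]<roi[1]+roi[3]
        X=ray(p,u,10);print(u.round(1),st[i,4],X.round(1),"ring" if inr else "")
        if inr: pts.append(X[:2])
    pts=np.array(pts)
    A=np.c_[2*pts,np.ones(len(pts))];s=np.linalg.lstsq(A,(pts**2).sum(1),rcond=None)[0]
    c=s[:2];print("centre",c,"R",np.sqrt(s[2]+c@c))
    a=np.degrees(np.arctan2(*(pts-c).T[::-1]));print("angles",np.sort(a))
    ph=np.angle(np.exp(5j*np.radians(a)).mean())/5
    cand=np.degrees(ph)+72*np.arange(5)
    m=max(cand,key=lambda t:min(abs((a-t+180)%360-180)));h=c+65*np.array([np.cos(np.radians(m)),np.sin(np.radians(m))])
    print("hole predicted",h,pix(p,[*h,8]))
    # dark ring silhouette
    dark=(hsv[...,2]<70).astype(np.uint8)
    x,y,w,hh=roi;cs,_=cv2.findContours(dark[y:y+hh,x:x+w],cv2.RETR_EXTERNAL,cv2.CHAIN_APPROX_NONE)
    cc=max(cs,key=cv2.contourArea).reshape(-1,2)+[x,y]
    W=np.array([ray(p,q,5)[:2] for q in cc]).astype(np.float32);print("ring circle",cv2.minEnclosingCircle(W))
    u0=pix(p,[*h,8]).astype(int)
    cr=cv2.resize(im[u0[1]-25:u0[1]+25,u0[0]-25:u0[0]+25],None,fx=8,fy=8,interpolation=cv2.INTER_NEAREST)
    q=((pix(p,[*h,8])-u0+25.5)*8).astype(int);cv2.drawMarker(cr,tuple(int(v) for v in q),(0,255,0),0,20,1)
    # dish
    b={"top":(277,155),"scene":(215,188)}[n]
    cr2=cv2.resize(im[b[1]-25:b[1]+25,b[0]-25:b[0]+25],None,fx=8,fy=8,interpolation=cv2.INTER_NEAREST)
    cv2.imwrite(f"pics/crop_{n}.png",np.hstack([cr,cr2])[:,:,::-1])
    # wood mask: saturation
    g=(hsv[...,1]<75).astype(np.uint8)
    cs,_=cv2.findContours(g[b[1]-26:b[1]+26,b[0]-22:b[0]+22],cv2.RETR_EXTERNAL,cv2.CHAIN_APPROX_NONE)
    cc=max(cs,key=cv2.contourArea).reshape(-1,2)+[b[0]-22,b[1]-26]
    W=np.array([ray(p,q,22)[:2] for q in cc]).astype(np.float32);print("dish",cv2.minEnclosingCircle(W),cv2.boundingRect(cc))
E
```

```text
top
[445.4  75.9] 16 [ 873.2 -427.7   10. ] 
[148.4  83.5] 23 [834.4 265.5  10. ] 
[459.   97.7] 25 [ 820.5 -457.4   10. ] 
[120.7 102.4] 22 [787.5 325.8  10. ] 
[130.  133.4] 20 [715.4 300.2  10. ] 
[164.  132.8] 20 [718.5 224.   10. ] 
[271.5 150.9] 27 [682.7 -20.4  10. ] 
[281. 159.] 27 [664.4 -42.1  10. ] 
[155.5 184.9] 44 [599.1 236.7  10. ] ring
[188.1 195.7] 41 [576.5 163.5  10. ] ring
[133.7 212.6] 44 [536.5 280.8  10. ] ring
[187.  230.1] 43 [500.6 162.5  10. ] ring
centre [537.69344277 215.79839056] R 64.9950812022029
angles [-124.86480772  -53.44641209   18.74976065   91.00713531]
hole predicted [475.57977992 234.9528388 ] [153.39820393 241.03725281]
ring circle ((537.6939086914062, 215.64639282226562), 89.92011260986328)
dish ((672.6400756835938, -30.817960739135742), 40.67792510986328) (259, 137, 36, 35)
scene
[ 90.7 108.7] 15 [ 818.6 -456.9   10. ] 
[ 76.5 123.4] 14 [ 872.7 -426.3   10. ] 
[215.6 184.9] 27 [664.8 -39.9  10. ] 
[213.7 193.9] 28 [682.8 -19.   10. ] 
[318.6 211.2] 20 [499.4 163.6  10. ] ring
[293.4 226.8] 22 [575.7 165.1  10. ] ring
[304.5 254.5] 26 [598.4 237.4  10. ] ring
[338.1 255.6] 27 [536.7 281.8  10. ] ring
[257.9 277.6] 37 [717.8 225.7  10. ] 
[279.  304.5] 35 [715.3 301.8  10. ] 
[222.8 321.9] 41 [834.2 267.6  10. ] 
[257.8 333.4] 39 [787.3 328.   10. ] 
centre [536.65898128 216.90431637] R 64.97875551335672
angles [-124.92215642  -52.9949332    18.40207675   89.99995276]
hole predicted [474.62614959 236.31894469] [345.96856715 228.4315717 ]
ring circle ((537.9305419921875, 217.0841064453125), 92.23785400390625)
dish ((674.0502319335938, -25.424297332763672), 43.3365364074707) (199, 174, 33, 29)
```

View pics/crop_top.png

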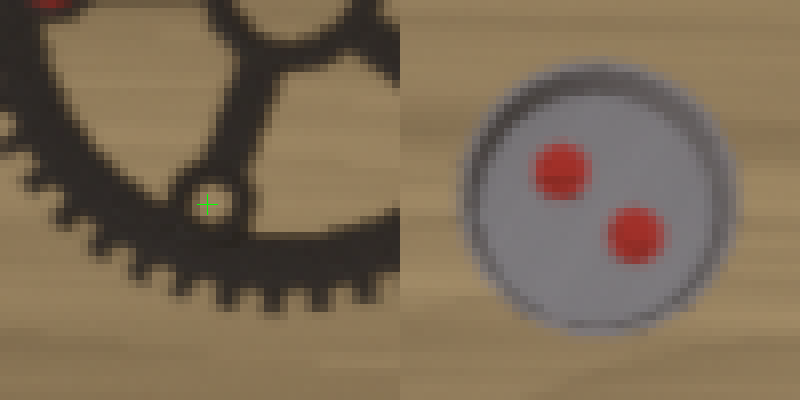

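View pics/crop_scene.png

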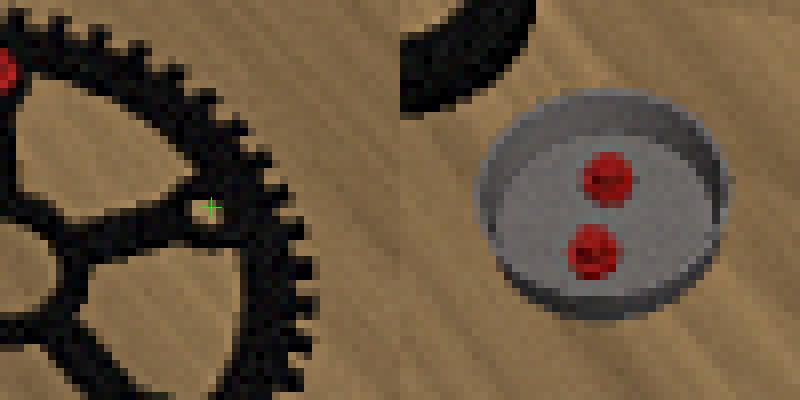

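Both views agree: the hole is at about (475, 235.5, 8) and the red dish at about (672, -30, 22). The fitted radii, 65.0 and 40.7, match the sizes given. The hole marker also lands in the visible hole. I'll go there with the fingers closed: TCP z 57 over the hole and z 70 over the dish.

drive_tool([
  [[15,15,0],0],
  [[40,40,0],0],
  [[65,65,0],0],
  [[90,90,0],0],
  [[115,115,0],0],
  [[140,140,0],0],
  [[165,165,0],0],
  [[190,190,0],0],
], fingers=0)

```text
time: 0.82
tool_pos: [425.5, -360.7, 253.1]
tcp_rot: [-180.0, 0.0, 23.0]
ft_force: [-0.2, -0.5, -0.3]
finger_gap: 0.3
```

drive_tool([
  [[10,30,0],0],
  [[20,60,0],0],
  [[30,90,0],0],
  [[40,120,0],0],
  [[50,150,0],0],
  [[60,180,0],0],
  [[70,210,0],0],
  [[80,240,0],0],
])

```text
time: 1.48
tool_pos: [504.7, -120.6, 253.1]
tcp_rot: [-180.0, 0.0, 23.0]
ft_force: [0.2, -0.3, -0.6]
finger_gap: 0.0
```

drive_tool([
  [[0,35,0],0],
  [[0,70,0],0],
  [[0,105,0],0],
  [[0,140,0],0],
  [[0,175,0],0],
  [[0,205,0],0],
  [[0,225,0],0],
  [[0,240,0],0],
])

```text
time: 2.15
tool_pos: [504.1, 120.0, 253.0]
tcp_rot: [-180.0, 0.0, 23.1]
ft_force: [0.2, 0.0, 0.4]
finger_gap: 0.1
```

drive_tool([
  [[-6,20,0],0],
  [[-12,45,0],0],
  [[-18,70,0],0],
  [[-24,95,0],0],
  [[-29,115,0],0],
  [[-29,115,-30],0],
  [[-29,115,-60],0],
  [[-29,115,-80],0],
])

```text
time: 2.82
tool_pos: [474.4, 233.0, 170.6]
tcp_rot: [-180.0, 0.1, 23.1]
ft_force: [0.6, 1.2, 0.0]
finger_gap: -0.3
```

```bash
python3 - <<'E'
from bench import r
from h import *
s=r.sense();print(s['tool_pos'])
p=r.snapshot("wrist");im=p["pixels"][:,:,::-1].copy()
for X in ([475,235.5,8],[537.5,216,8]):
    u=pix(p,X);print(u);cv2.drawMarker(im,tuple(int(round(v)) for v in u),(0,255,0),0,14,1)
cv2.imwrite("pics/w1.png",im)
E
```

```text
[474.39994879 233.01926925 170.59564657]
[249.67214543 173.28191641]
[301.95677027 113.56208362]
```

View pics/w1.png

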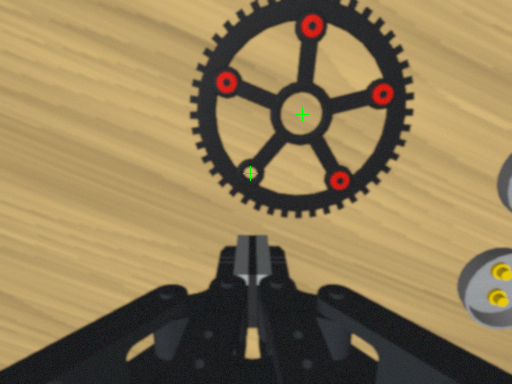

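The wrist view shows the projected marker (250,173) right on the empty hole and the other marker on the ring's centre. I descend and then hold.

drive_tool([
  [[0,1,-20],0],
  [[0,1,-40],0],
  [[0,1,-60],0],
  [[0,1,-78],0],
  [[0,1,-93],0],
  [[0,1,-104],0],
  [[0,1,-111],0],
  [[0,1,-115],0],
])

```text
time: 3.53
tool_pos: [475.5, 233.7, 57.8]
tcp_rot: [-180.0, 0.0, 23.0]
ft_force: [-0.2, -0.3, 0.3]
finger_gap: 0.0
```

drive_tool([
  [[0,0,0],0],
  [[0,0,0],0],
  [[0,0,0],0],
  [[0,0,0],0],
  [[0,0,0],0],
  [[0,0,0],0],
  [[0,0,0],0],
  [[0,0,0],0],
])

```text
time: 4.2
tool_pos: [475.7, 233.8, 58.4]
tcp_rot: [180.0, -0.0, 23.0]
ft_force: [-0.2, 0.5, 0.3]
finger_gap: 0.2
```

drive_tool([
  [[0,0,0],0],
  [[0,0,0],0],
  [[0,0,0],0],
  [[0,0,0],0],
  [[0,0,0],0],
  [[0,0,0],0],
  [[0,0,0],0],
  [[0,0,0],0],
])

```text
time: 4.87
tool_pos: [475.7, 233.8, 58.3]
tcp_rot: [180.0, -0.0, 23.0]
ft_force: [-0.3, -0.8, 0.4]
finger_gap: 0.2
```

drive_tool([
  [[0,0,0],0],
  [[0,0,0],0],
  [[0,0,0],0],
  [[0,0,0],0],
  [[0,0,0],0],
  [[0,0,0],0],
  [[0,0,0],0],
  [[0,0,0],0],
])

```text
time: 5.53
tool_pos: [475.7, 233.8, 58.3]
tcp_rot: [-180.0, 0.0, 23.0]
ft_force: [0.3, 1.1, 0.3]
finger_gap: 0.1
```

drive_tool([
  [[0,0,0],0],
  [[0,0,0],0],
  [[0,0,0],0],
  [[0,0,0],0],
  [[0,0,0],0],
  [[0,0,0],0],
  [[0,0,0],0],
  [[0,0,0],0],
])

```text
time: 6.2
tool_pos: [475.7, 233.8, 58.3]
tcp_rot: [-180.0, -0.0, 23.0]
ft_force: [0.4, -0.0, -0.1]
finger_gap: 0.3
```

```bash
python3 - <<'E'
from bench import r
import cv2
s=r.sense();print(s['time'],s['tool_pos'],s['tcp_rot'])
cv2.imwrite("pics/s2.png",r.snapshot("scene")["pixels"][:,:,::-1])
E
```

```text
6.2 [475.67133734 233.78506938  58.2955645 ] [-1.79999909e+02 -4.99020630e-04  2.30220357e+01]
```

View pics/s2.png

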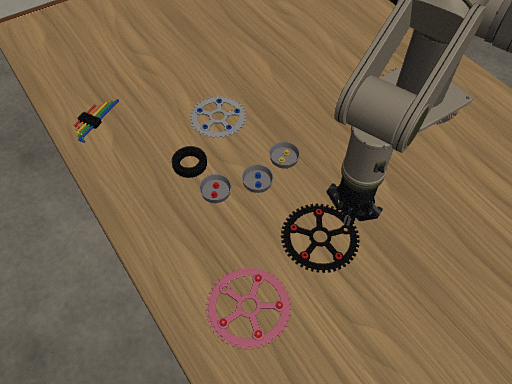

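The scene view shows the fingers over the empty hole at about (346,228), with nothing moved. I held there for about 2.7 s. Next I lift and move to the red dish.

drive_tool([
  [[0,0,20],0],
  [[0,0,50],0],
  [[0,0,80],0],
  [[15,-20,90],0],
  [[33,-44,92],0],
  [[51,-68,92],0],
  [[69,-93,92],0],
  [[87,-117,92],0],
])

```text
time: 6.92
tool_pos: [563.4, 115.6, 150.6]
tcp_rot: [180.0, -0.0, 23.0]
ft_force: [-0.6, 0.3, 0.4]
finger_gap: -0.1
```

drive_tool([
  [[18,-24,0],0],
  [[36,-48,0],0],
  [[54,-73,0],0],
  [[72,-97,0],0],
  [[88,-119,0],0],
  [[100,-135,0],0],
  [[106,-143,0],0],
  [[109,-147,0],0],
])

```text
time: 7.58
tool_pos: [672.1, -31.5, 149.9]
tcp_rot: [-180.0, 0.0, 22.9]
ft_force: [0.3, 1.2, -0.2]
finger_gap: -0.1
```

```bash
python3 - <<'E'
from bench import r
from h import *
s=r.sense();print(s['tool_pos'])
p=r.snapshot("wrist");im=p["pixels"][:,:,::-1].copy()
for t in np.arange(0,360,30):
    u=pix(p,[672+40*np.cos(np.radians(t)),-30+40*np.sin(np.radians(t)),22]);cv2.drawMarker(im,tuple(int(round(v)) for v in u),(0,255,0),0,8,1)
cv2.imwrite("pics/w3.png",im)
E
```

```text
[672.10431859 -31.51008752 149.94203406]
```

View pics/w3.png

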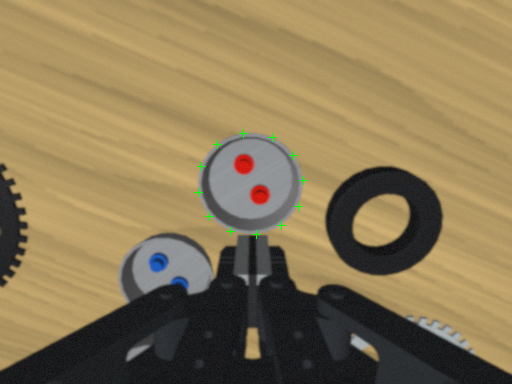

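The markers trace the red dish's rim, centred at about (251,183), with red bolts inside. The arm is over the right dish, so I descend 79 mm.

drive_tool([
  [[0,1,-14],0],
  [[0,1,-28],0],
  [[0,1,-42],0],
  [[0,1,-54],0],
  [[0,1,-64],0],
  [[0,1,-72],0],
  [[0,1,-77],0],
  [[0,1,-79],0],
])

```text
time: 8.3
tool_pos: [671.1, -29.0, 69.9]
tcp_rot: [-180.0, 0.1, 23.0]
ft_force: [-0.8, 0.8, 0.6]
finger_gap: -0.1
```

drive_tool([
  [[0,0,0],0],
  [[0,0,0],0],
  [[0,0,0],0],
  [[0,0,0],0],
  [[0,0,0],0],
  [[0,0,0],0],
  [[0,0,0],0],
  [[0,0,0],0],
])

```text
time: 8.97
tool_pos: [671.7, -29.2, 71.4]
tcp_rot: [180.0, -0.0, 23.0]
ft_force: [0.6, -0.2, 0.3]
finger_gap: -0.1
```

```bash
python3 - <<'E'
from bench import r
import cv2
s=r.sense();print(s['time'],s['tool_pos'],s['tcp_rot'])
cv2.imwrite("pics/s4.png",r.snapshot("scene")["pixels"][:,:,::-1])
E
```

```text
8.9667 [671.68856393 -29.21683527  71.39281287] [ 1.79997294e+02 -5.15749930e-03  2.30214616e+01]
```

View pics/s4.png

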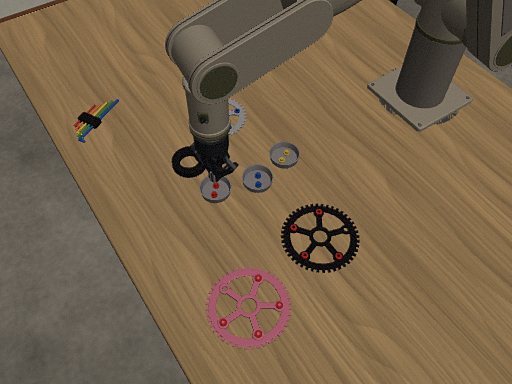

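The scene view shows the fingers over the red dish at about (215,188), with everything else where it was. I hand in now.

```bash
python3 -c "
from bench import r
print(r.hand_in())"
```

```text
the job is handed in; nothing more can be done
None
```

I pointed at the empty bolt hole, then at the dish of red bolts, and handed the job in while still pointing at the dish. The hand-in gave no verdict.

| | Empty hole | Red dish |
|---|---|---|
| Measured position (mm) | (475, 235.5) | (672, -30) |
| TCP while pointing (mm) | (475.7, 233.8, 58.3) | (671.7, -29.2, 71.4) |
| Fingertip height | about 28 mm above the hole | about 27 mm above the rim |
| Hold | about 2.7 s | about 0.7 s before hand-in, and still there |

- **Pointing:** the fingers were closed and straight down both times. In the close-up wrist views, the computed hole and dish rim lined up with the real ones.
- **Contact:** force readings stayed at noise level, about 1 N at most even in free air. That is above the 0.5 N limit, so they alone cannot rule out a lighter touch. By eye, nothing had moved in the last scene view; I didn't measure the other objects' positions again.
- **Disagreement between views:** the top and scene cameras agreed on the hole to about 1.5 mm. The scene camera's circle fit put the dish 5.5 mm away from the top camera's result. I put this down to that fit including the dish's side wall, and used the top camera's result.
- **Time:** about 9 s of the 37 s allowed.

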